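# Count along the divider rack and push the bin into the third bay

### The job

Starting at the rack's yellow end, run a fingertip along the rail at the back of the divider rack and tip over the tally tabs of the first, second and third bays in that order, leaving the other three tabs standing. Then push the red bin along the bench into that third bay until it is fully home against the back. Work with the fingertips or the outside of the fingers and pick nothing up: never lift or tip the bin, leave the blue bins and everything else where they are, and finish clear of everything.

Things in the scene. Friction and masses are not known exactly. Their poses are not given: they have to be found in the camera images.
- rack: fixed red divider rack, six bays. Origin: middle of its open front edge, at bench height; x points into the bays (away from the robot), y along the row. Seven dividers 4 mm thick (front posts 6 mm), 60 mm high; bays 64 mm wide, centres at y = +170, +102, +34, -34, -102, -170 mm. No floor: things slide on the bench. Back plate 66 mm behind the front.
- rail_mid (a point): middle of the top of the steel rail that runs along the whole back of the rack (408 mm long, 28 mm wide, along the rack's y); this point is 68 mm behind the rack's front and 80 mm above the bench. A tab stands on the rail above each bay.
- panel_yellow: fixed yellow end panel at one end of the rack, 80 x 16 x 78 mm high, origin at the centre of its underside, 40 mm behind the rack's front, 215 mm to the +y or -y side of the rack's middle. Counting starts at this end. (A black panel of the same size stands at the other end.)
- tab_a (a joint): hinged tally tab above bay 1 from the rack's +y end (rack y = +170 mm). White plate, orange tip, 24 mm wide along the rack's x, 4 mm thick, 28 mm tall; hinge line along the rack's x on the rail's top, 81 mm above the bench. Value: tilt in rad, 0 = upright, positive = tipped towards the rack's -y, stops at +-1.4 (lying down). Stays where left; a push under 2 N at its upper half tips it.
- tab_b (a joint): hinged tally tab above bay 2 from the rack's +y end (rack y = +102 mm). White plate, orange tip, 24 mm wide along the rack's x, 4 mm thick, 28 mm tall; hinge line along the rack's x on the rail's top, 81 mm above the bench. Value: tilt in rad, 0 = upright, positive = tipped towards the rack's -y, stops at +-1.4 (lying down). Stays where left; a push under 2 N at its upper half tips it.
- tab_c (a joint): hinged tally tab above bay 3 from the rack's +y end (rack y = +34 mm). White plate, orange tip, 24 mm wide along the rack's x, 4 mm thick, 28 mm tall; hinge line along the rack's x on the rail's top, 81 mm above the bench. Value: tilt in rad, 0 = upright, positive = tipped towards the rack's -y, stops at +-1.4 (lying down). Stays where left; a push under 2 N at its upper half tips it.
- tab_d (a joint): hinged tally tab above bay 4 from the rack's +y end (rack y = -34 mm). White plate, orange tip, 24 mm wide along the rack's x, 4 mm thick, 28 mm tall; hinge line along the rack's x on the rail's top, 81 mm above the bench. Value: tilt in rad, 0 = upright, positive = tipped towards the rack's -y, stops at +-1.4 (lying down). Stays where left; a push under 2 N at its upper half tips it.
- tab_e (a joint): hinged tally tab above bay 5 from the rack's +y end (rack y = -102 mm). White plate, orange tip, 24 mm wide along the rack's x, 4 mm thick, 28 mm tall; hinge line along the rack's x on the rail's top, 81 mm above the bench. Value: tilt in rad, 0 = upright, positive = tipped towards the rack's -y, stops at +-1.4 (lying down). Stays where left; a push under 2 N at its upper half tips it.
- tab_f (a joint): hinged tally tab above bay 6 from the rack's +y end (rack y = -170 mm). White plate, orange tip, 24 mm wide along the rack's x, 4 mm thick, 28 mm tall; hinge line along the rack's x on the rail's top, 81 mm above the bench. Value: tilt in rad, 0 = upright, positive = tipped towards the rack's -y, stops at +-1.4 (lying down). Stays where left; a push under 2 N at its upper half tips it.
- bin_center (a point): centre (21 mm above the bench) of the loose red bin full of fasteners: 70 mm long (its x), 54 mm wide (y), 42 mm high, walls vertical, filled to 28 mm, 0.25 to 0.5 kg, on the bench between robot and rack, its +x end roughly facing the rack. Fully home it touches the back plate: its centre is then 31 mm behind the rack's front and its near end sticks out 4 mm.
- stock_left: loose blue bin, same size as the red one, standing in the bay at the rack's +y end; bystander, origin at the centre of its underside
- stock_right: loose blue bin, same size as the red one, standing in the bay at the rack's -y end; bystander, origin at the centre of its underside
- bolt: bystander, origin at the centre of its underside: big steel hex bolt standing on its head, 34 mm across, 68 mm tall
- jar: bystander, origin at the centre of its underside: screw jar with black cap, 54 mm across, 75 mm tall
- carton: bystander, origin at the centre of its underside: cardboard carton, 90 x 70 x 60 mm high
- wrench: bystander, lying on the bench beyond the rack: wrench, 180 mm long along its x
- screwdriver: bystander, lying on the bench beyond the rack: screwdriver, 190 mm long along its x
Not all that is in view belongs to the job. Of the things like the panel_yellow, leave any that is green or turquoise; of the rest the smaller one is meant.

How it is judged (in metres and radians):
On the way, in this order (a step that is already met when the one before it is completed fails the run):
1. the first tab from the yellow end is tipped over (((y of panel_yellow in the frame of rack above 0 m and (value of joint tab_a above 0.8 rad or value of joint tab_a below -0.8 rad)) or (y of panel_yellow in the frame of rack below 0 m and (value of joint tab_f above 0.8 rad or value of joint tab_f below -0.8 rad)))), for 0.05 s.
2. the second tab from the yellow end is tipped over (((y of panel_yellow in the frame of rack above 0 m and (value of joint tab_b above 0.8 rad or value of joint tab_b below -0.8 rad)) or (y of panel_yellow in the frame of rack below 0 m and (value of joint tab_e above 0.8 rad or value of joint tab_e below -0.8 rad)))), for 0.05 s.
3. the third tab from the yellow end is tipped over (((y of panel_yellow in the frame of rack above 0 m and (value of joint tab_c above 0.8 rad or value of joint tab_c below -0.8 rad)) or (y of panel_yellow in the frame of rack below 0 m and (value of joint tab_d above 0.8 rad or value of joint tab_d below -0.8 rad)))), for 0.05 s.
4. the red bin is fully home in the third bay from the yellow end (((y of panel_yellow in the frame of rack above 0 m and (x of bin_center in the frame of rack between 0.024 and 0.036 m and y of bin_center in the frame of rack between 0.026 and 0.042 m and height (world z) of bin_center below 0.025 m and angle between bin_center's own z axis and vertical below 0.08 rad)) or (y of panel_yellow in the frame of rack below 0 m and (x of bin_center in the frame of rack between 0.024 and 0.036 m and y of bin_center in the frame of rack between -0.042 and -0.026 m and height (world z) of bin_center below 0.025 m and angle between bin_center's own z axis and vertical below 0.08 rad)))), for 0.2 s.
At the end, for the whole second after the job is handed in: The three tabs nearest the yellow end are tipped over (more than 0.8 rad from upright), the other three stand (less than 0.4 rad), and the red bin is at rest on the bench in the third bay from the yellow end, within 7 mm of touching the back plate, its centre within 8 mm of the bay's centre line (((y of panel_yellow in the frame of rack above 0 m and (value of joint tab_a above 0.8 rad or value of joint tab_a below -0.8 rad)) or (y of panel_yellow in the frame of rack below 0 m and (value of joint tab_f above 0.8 rad or value of joint tab_f below -0.8 rad))) and ((y of panel_yellow in the frame of rack above 0 m and (value of joint tab_b above 0.8 rad or value of joint tab_b below -0.8 rad)) or (y of panel_yellow in the frame of rack below 0 m and (value of joint tab_e above 0.8 rad or value of joint tab_e below -0.8 rad))) and ((y of panel_yellow in the frame of rack above 0 m and (value of joint tab_c above 0.8 rad or value of joint tab_c below -0.8 rad)) or (y of panel_yellow in the frame of rack below 0 m and (value of joint tab_d above 0.8 rad or value of joint tab_d below -0.8 rad))) and ((y of panel_yellow in the frame of rack above 0 m and value of joint tab_d between -0.4 and 0.4 rad) or (y of panel_yellow in the frame of rack below 0 m and value of joint tab_c between -0.4 and 0.4 rad)) and ((y of panel_yellow in the frame of rack above 0 m and value of joint tab_e between -0.4 and 0.4 rad) or (y of panel_yellow in the frame of rack below 0 m and value of joint tab_b between -0.4 and 0.4 rad)) and ((y of panel_yellow in the frame of rack above 0 m and value of joint tab_f between -0.4 and 0.4 rad) or (y of panel_yellow in the frame of rack below 0 m and value of joint tab_a between -0.4 and 0.4 rad)) and ((y of panel_yellow in the frame of rack above 0 m and (x of bin_center in the frame of rack between 0.024 and 0.036 m and y of bin_center in the frame of rack between 0.026 and 0.042 m and height (world z) of bin_center below 0.025 m and angle between bin_center's own z axis and vertical below 0.08 rad)) or (y of panel_yellow in the frame of rack below 0 m and (x of bin_center in the frame of rack between 0.024 and 0.036 m and y of bin_center in the frame of rack between -0.042 and -0.026 m and height (world z) of bin_center below 0.025 m and angle between bin_center's own z axis and vertical below 0.08 rad))) and linear speed of bin below 0.01 m/s).
It fails at once if the red bin is lifted (more than 10 mm) or tipped (height (world z) of bin_center above 0.031 m or angle between bin_center's own z axis and vertical above 0.2 rad).
It fails at once if a fourth, fifth or sixth tab is knocked over (((y of panel_yellow in the frame of rack above 0 m and (value of joint tab_d above 0.4 rad or value of joint tab_d below -0.4 rad)) or (y of panel_yellow in the frame of rack below 0 m and (value of joint tab_c above 0.4 rad or value of joint tab_c below -0.4 rad))) or ((y of panel_yellow in the frame of rack above 0 m and (value of joint tab_e above 0.4 rad or value of joint tab_e below -0.4 rad)) or (y of panel_yellow in the frame of rack below 0 m and (value of joint tab_b above 0.4 rad or value of joint tab_b below -0.4 rad))) or ((y of panel_yellow in the frame of rack above 0 m and (value of joint tab_f above 0.4 rad or value of joint tab_f below -0.4 rad)) or (y of panel_yellow in the frame of rack below 0 m and (value of joint tab_a above 0.4 rad or value of joint tab_a below -0.4 rad)))).
It fails at once if a bystander is moved by more than 25 mm (distance of any of bolt, jar, wrench, screwdriver, carton, stock_left, stock_right from where it was at the start of the episode above 0.025 m).
It fails at once if a standing bystander is tipped or lifted (angle between any of bolt, jar, carton, stock_left, stock_right's own z axis and vertical above 0.3 rad or height (world z) of any of bolt, jar, wrench, screwdriver, carton, stock_left, stock_right above 0.04 m).
It also fails if it takes over 64 s, if anything falls off the work surface, if the arm or the gripper's body presses on something with over 40 N, if the wrist force passes 120 N, or if a joint passes its speed limit or range.

### The arm

A 6-joint arm with a two-finger parallel gripper is mounted at the origin on the work surface. World frame = base frame: x ahead of the robot, y to its left, z up, the work surface at z = 0. Lengths are in m, angles in degrees, forces in N, time in s.
With the tool pointing down it reaches from about 0.35 to 0.875 m from the base axis. Payload 4.2 kg.
Tool frame: the origin (TCP) lies midway between the tips of the shut fingers; the grasp point (between the pads) lies 19 mm behind it; y points along the fingers, z is the direction in which the jaws open and shut, and the axes are right-handed (so a half turn about y gives the same grasp; the last joint's range is limited). The gripper opens to 87 mm and grips with 3 to 60 N. Pads are 19 mm wide; open, the fingers measure 117 mm over their backs; the gripper's body (75 mm by 190 mm) begins 51 mm behind the grasp point.
Start: joints at [80.191, 22.042, 0.453, 0, -68.411, -14.817], TCP at [0.26, 0.568, 0.223] pointing down, gripper open.
Joint ranges: [-179.83, 179.83], [-69.29, 118.12], [-61.27, 80.66], [-181.25, 117.63], [-171.15, -9.14], [-177.46, 177.46]. Speed limits (degrees/s): [159.86, 159.86, 180, 180, 180, 180].

### API

Orientations are given as [roll, pitch, yaw] about the fixed x, y, z axes, in that order (R = Rz(yaw) Ry(pitch) Rx(roll)).
In Python, from workcell import env gives the robot as it stands. The module is installed in compiled form; this text tells all that it offers. Calls block until the motion is done:
- env.goto(position, orientation): joint-space move of the TCP to a pose.
- env.move_straight(position, rotation=None, rate=0.15, force_limit=None): straight line of the TCP; rotation=None keeps the orientation; rate is the mean speed in m/s. With force_limit (N) it stops when the force on the tool has changed by that much, and returns True; else False.
- env.set_joints(angles): joint-space move.
- env.gripper_to(opening, grasp_force=None): opening from 0.0 (shut) to 1.0 (fully open); grasp_force is the grip in N (None keeps the last); returns when the fingers have stopped.
- env.dwell(seconds).
- env.inverse_kinematics(position, orientation): joint angles nearest the present ones, or None.
- env.read_state(): the state.
- env.grab_frame(name): name is "scene" or "side" or "wrist"; returns a dict with "image" (400x640x3 uint8, blue, green, red), "fx", "fy", "cx", "cy" (pixels), "D" ([k1, k2, p1, p2, k3] as OpenCV has them; the pictures are not rectified), "position" and "orientation" of the camera in the world. Camera axes: x right, y up, looking along -z (the intrinsics and any distortion apply to the point x, -y, -z); pixel columns grow to the right and rows downward; lengths in m; the calibration is good to about 2 mm. A picture is of the moment at which its call begins. There is no depth.
A pose or a line that the arm cannot do raises env.Unreachable and nothing moves.
- env.close_job(): hands the job in, once; it reports no verdict.
Trained networks look in a picture, given as the dict that the camera call returned (one of the last four; its "shot" number tells which), for a name from the list of things; names that differ only in an ending like _2 or _b are one class to them, and where a whole thing is asked for, a point or a joint stands for the part that bears it (a point fixed in the world has none). Each returns a list of dicts, best first, with "score" (0 to 1); they miss things now and then, are a little off and sometimes report something else, mostly with a low value. They report only what shows in the picture. A call takes as long as a camera call. They do not tell look-alikes from the thing itself.
- env.search_frame(picture, thing): "xyz" ([x, y, z] in m, in world coordinates, good to about 4 mm: the middle of the surface that is visible of it).
- env.trace(picture, thing): "mask" (400x640 bool, what is visible of it).
The state is a dict: "clock": time; "joint_positions": joint angles; "qvel": joint speeds; "joint_torque": joint torques, N m; "position": TCP position; "tool_rot": TCP orientation; "force": force on the tool from outside, world axes, zero at the start; "wrist_torque": the same for the moment, N m; "opening": opening from 0.0 (shut) to 1.0 (fully open).
Only numpy, scipy, OpenCV 4.12 (cv2) and the standard library are available. Lean on these libraries where they do the work, as an engineer would, in place of code of your own. Each camera call takes 0.05 s, during which the arm holds its last target. There are 200 camera calls.

## Working session

There is one attempt and no reset: what is moved stays moved. The work goes in short steps, each a Python script; the robot and the scene stay as the last script left them, time stands still between calls to the robot, and variables do not carry over. Pictures are saved under pics/ and viewed, about 8 in all and at most 12, crops included, and the job is handed in when it is done.

```bash
mkdir -p pics && python3 - <<'E'
from workcell import env
import cv2, numpy as np
np.set_printoptions(precision=3,suppress=True)
s=env.read_state();print(s['clock'],s['position'],s['tool_rot'],s['opening'])
for n in ['scene','side']:
    f=env.grab_frame(n);cv2.imwrite(f'pics/{n}0.png',f['image']);print(n,f['fx'],f['D'],f['position'],f['orientation'])
    for t in ['rack','panel_yellow','bin_center','tab_a','stock_left','bolt','jar','carton','wrench','screwdriver']:
        print(t,[(np.round(d['xyz'],3).tolist(),round(d['score'],2)) for d in env.search_frame(f,t)])
print(env.read_state()['clock'])
E
```

```text
0.0 [0.26  0.568 0.221] [-89.872   0.005 155.362] 0.9970308413240966
scene 462.8786880677789 [-0.044  0.     0.     0.     0.   ] [ 1.448 -0.037  0.652] [57.191  0.088 84.607]
rack [([0.658, -0.0, 0.047], 0.6)]
panel_yellow [([0.44, 0.375, 0.064], 0.96), ([0.666, 0.218, 0.062], 0.75), ([0.527, 0.165, 0.072], 0.75), ([0.7, 0.298, 0.056], 0.7)]
bin_center [([0.506, -0.107, 0.032], 0.8), ([0.761, 0.116, 0.006], 0.29)]
tab_a [([0.66, 0.103, 0.095], 0.5), ([0.662, -0.033, 0.098], 0.46), ([0.665, 0.178, 0.1], 0.44), ([0.666, 0.035, 0.097], 0.42)]
stock_left []
bolt [([0.498, 0.291, 0.028], 0.52)]
jar [([0.528, -0.278, 0.045], 0.74)]
carton [([0.682, 0.403, 0.047], 0.76)]
wrench [([0.761, 0.114, 0.006], 0.75)]
screwdriver [([0.771, -0.092, 0.021], 0.73), ([0.656, -0.002, 0.05], 0.38)]
side 477.61956550933394 [-0.024  0.     0.     0.     0.   ] [0.459 0.804 0.917] [  42.931   -0.856 -169.857]
rack [([0.636, 0.005, 0.057], 0.71)]
panel_yellow [([0.668, 0.31, 0.059], 0.94), ([0.496, 0.178, 0.066], 0.67), ([0.417, 0.397, 0.076], 0.57), ([0.631, 0.224, 0.053], 0.55)]
bin_center [([0.494, -0.092, 0.026], 0.74)]
tab_a [([0.659, 0.104, 0.095], 0.52), ([0.763, -0.077, 0.022], 0.49), ([0.644, -0.164, 0.099], 0.42)]
stock_left [([0.607, 0.164, 0.029], 0.69)]
bolt [([0.491, 0.301, 0.033], 0.74)]
jar [([0.506, -0.261, 0.045], 0.66)]
carton [([0.662, 0.433, 0.057], 0.92), ([0.649, -0.164, 0.099], 0.66)]
wrench [([0.752, 0.123, 0.008], 0.96)]
screwdriver [([0.762, -0.076, 0.022], 0.78)]
1.1
```

View pics/scene0.png

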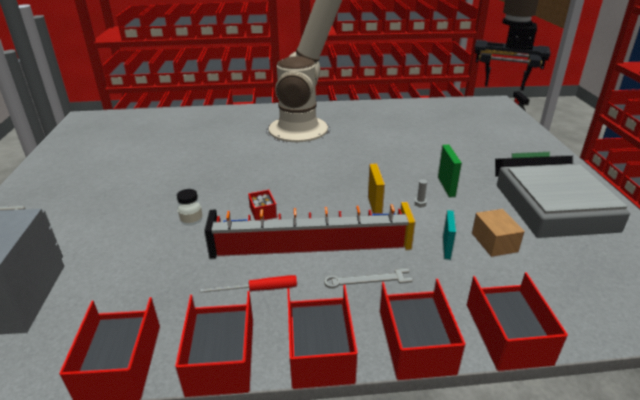

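View pics/side0.png

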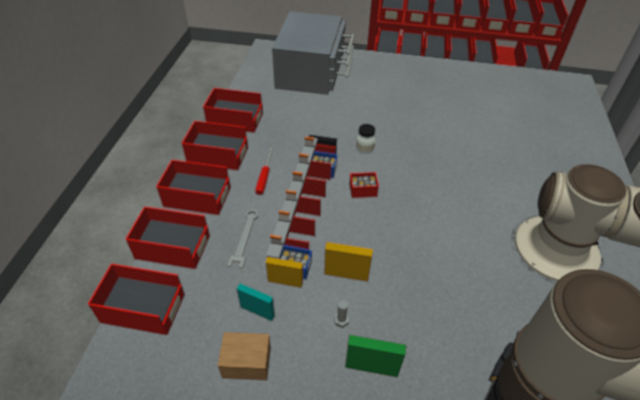

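The scene picture shows the rack from behind: its yellow panel at about (408,225), black at (211,232), and the larger yellow decoy at (376,188). The green and turquoise panels are also decoys. The side picture agrees, with the end panel at (285,271) and the decoy at (348,261). So counting starts at world +y, the tabs are a, b, c, and the target bay is rack y = +34 mm. Next I'll take a wrist view from above.

```bash
python3 - <<'E'
from workcell import env
import cv2, numpy as np
np.set_printoptions(precision=3,suppress=True)
env.goto([0.50,0.02,0.42],[-90,0,90]); env.gripper_to(0.0)
f=env.grab_frame('wrist');cv2.imwrite('pics/w1.png',f['image']);print(f['position'],f['orientation'],f['fx'],f['cx'],f['cy'],f['D'])
for t in ['rack','panel_yellow','bin_center','tab_a']:
    print(t,[(np.round(d['xyz'],3).tolist(),round(d['score'],2)) for d in env.search_frame(f,t)])
s=env.read_state();print(s['clock'],s['position'],s['tool_rot'],s['opening'],s['joint_positions'])
E
```

```text
[ 0.499 -0.062  0.582] [ -17.45     0.025 -179.963] 288.8541638779221 319.88118980727546 202.14372393179437 [-0.029  0.     0.     0.     0.   ]
rack [([0.645, -0.019, 0.079], 0.77)]
panel_yellow [([0.495, 0.163, 0.057], 0.78)]
bin_center [([0.488, -0.11, 0.029], 0.85), ([0.766, -0.097, 0.019], 0.56)]
tab_a [([0.645, -0.167, 0.108], 0.6), ([0.655, 0.033, 0.112], 0.58), ([0.649, -0.031, 0.108], 0.58), ([0.65, -0.099, 0.116], 0.58), ([0.655, 0.103, 0.105], 0.5), ([0.655, 0.17, 0.096], 0.44)]
5.125 [0.5  0.02 0.42] [-89.998   0.     89.999] 0.006050043317492986 [ 20.913   5.325   5.784  -0.001 -90.461 -20.913]
```

View pics/w1.png

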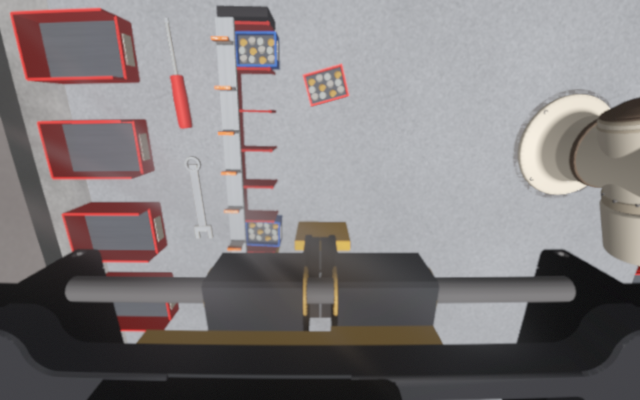

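The wrist view shows the rail as a grey vertical strip at columns about 217–243. The tabs are at rows 38, 88, 131, 172, 210 and 247, and the red bin is at (326,85), slightly rotated. Next I'll fit the rail edges and the bin outline with the calibration.

```bash
cat > h.py <<'E'
from workcell import env
import cv2, numpy as np
from scipy.spatial.transform import Rotation as Ro
np.set_printoptions(precision=4,suppress=True)
def ray(f,uv,z):
    K=np.array([[f['fx'],0,f['cx']],[0,f['fy'],f['cy']],[0,0,1]])
    p=cv2.undistortPoints(np.float64(uv).reshape(-1,1,2),K,np.float64(f['D'])).reshape(-1,2)
    d=np.c_[p[:,0],-p[:,1],-np.ones(len(p))]@Ro.from_euler('xyz',f['orientation'],degrees=True).as_matrix().T
    o=np.array(f['position']); return o+d*((z-o[2])/d[:,2])[:,None]
def bin_pose(f):
    m=env.trace(f,'bin_center')[0]['mask'].astype(np.uint8)
    c=max(cv2.findContours(m,cv2.RETR_EXTERNAL,cv2.CHAIN_APPROX_NONE)[0],key=cv2.contourArea).reshape(-1,2)
    w=ray(f,c,0.042)[:,:2]
    (cx,cy),(a,b),t=cv2.minAreaRect((w*1000).astype(np.float32))
    if a<b: t+=90; a,b=b,a
    return cx/1000,cy/1000,(t+45)%180-45,a,b
E
python3 - <<'E'
from h import *
f=env.grab_frame('wrist')
print('bin',bin_pose(f), [round(d['score'],2) for d in env.trace(f,'bin_center')])
im=f['image'];g=im.astype(int)
B=[];F=[]
for r in [55,60,65,70,75,100,105,110,115,120,142,148,155,160,185,190,195,200]:
    row=cv2.GaussianBlur(im,(1,5),0)[r].astype(float)
    gray=row.mean(1)
    if r in(60,110,155,190): print(r,gray[210:250].astype(int).tolist())
for d in env.search_frame(f,'tab_a'): print(np.round(d['xyz'],3))
c=im[0:270,200:360];cv2.imwrite('pics/w2.png',cv2.resize(c,None,fx=2.2,fy=2.2,interpolation=cv2.INTER_CUBIC))
E
```

```text
bin (0.4902770385742187, -0.10695271301269531, 14.691374778747559, 70.7120590209961, 56.912109375) [0.68, 0.65]
60 [178, 178, 179, 180, 181, 179, 179, 187, 195, 198, 198, 198, 197, 196, 195, 196, 198, 199, 199, 198, 197, 197, 197, 197, 188, 155, 130, 112, 95, 104, 133, 156, 169, 173, 170, 161, 143, 126, 139, 171]
110 [180, 181, 182, 183, 184, 184, 184, 183, 182, 181, 184, 194, 197, 197, 197, 195, 195, 194, 195, 196, 197, 198, 196, 195, 195, 195, 195, 181, 138, 111, 109, 112, 123, 139, 148, 152, 153, 153, 151, 151]
155 [182, 183, 183, 182, 182, 182, 181, 182, 182, 182, 181, 182, 183, 185, 191, 195, 195, 195, 194, 195, 196, 196, 196, 195, 195, 195, 194, 194, 194, 185, 158, 113, 85, 85, 111, 152, 176, 180, 181, 182]
190 [179, 179, 179, 180, 179, 177, 178, 178, 179, 178, 177, 177, 178, 179, 180, 181, 184, 190, 193, 193, 193, 194, 195, 195, 195, 194, 194, 194, 194, 194, 194, 187, 163, 122, 98, 98, 119, 152, 172, 177]
[ 0.649 -0.101  0.111]
[0.655 0.169 0.098]
[0.652 0.033 0.11 ]
[ 0.606 -0.166  0.032]
[ 0.647 -0.164  0.104]
```

View pics/w2.png

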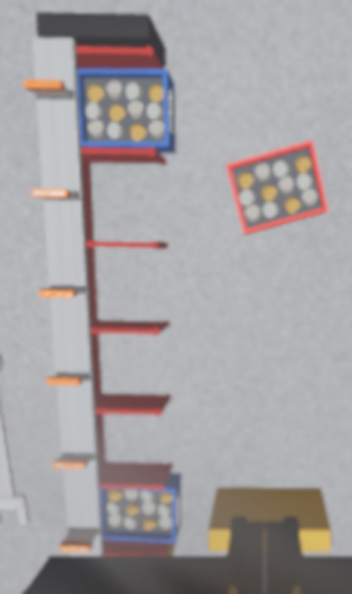

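The crop (scale 2.2, offset column 200) shows the tab tips at rows 85, 194, 293, 381, 464 and 548 and the bin at (278,187). Projecting these points.

```bash
python3 - <<'E'
from h import *
f=env.grab_frame('wrist')
rb=[(217.3,60),(220.9,110),(224,155),(226.8,190)];rf=[(234.9,60),(237.8,110),(240.1,155),(242.2,190)]
b=ray(f,rb,.08);r=ray(f,rf,.08);print(b[:,:2],r[:,:2])
m=(b+r)/2;p=np.polyfit(m[:,1],m[:,0],1);print('rail',p)
t=np.array([(44,85),(50,194),(58,293),(63,381),(70,464)])/2.2+[200,0]
w=ray(f,t,.109);print(w[:,:2]);q=np.polyfit([-170,-102,-34,34,102],w[:,1]*1000,1);print('tip y',q,np.polyfit(w[:,1],w[:,0],1))
# divider front-post tops z=.06 (crop px)
d=np.array([(167,245),(168,325),(168,398)])/2.2+[200,0];print('posts',ray(f,d,.06)[:,:2])
print(env.read_state()['clock'])
E
```

```text
[[ 0.663  -0.1418]
 [ 0.6644 -0.0654]
 [ 0.6663  0.0094]
 [ 0.6674  0.0724]] [[ 0.6348 -0.1416]
 [ 0.6362 -0.0653]
 [ 0.6382  0.0095]
 [ 0.6395  0.0724]]
rail [0.0215 0.6519]
[[ 0.6468 -0.1662]
 [ 0.649  -0.0974]
 [ 0.6495 -0.0296]
 [ 0.6518  0.0356]
 [ 0.6525  0.1022]]
tip y [0.9847 2.3899] [0.0212 0.6506]
posts [[ 0.5757 -0.0629]
 [ 0.5775 -0.0006]
 [ 0.5802  0.0603]]
5.375
```

```bash
cat >> h.py <<'E'
YAW=-1.23; RM=np.array([0.652,0.002]); c_,s_=np.cos(np.radians(YAW)),np.sin(np.radians(YAW))
RR=np.array([[c_,-s_],[s_,c_]]); O=RM-RR@[0.068,0]
def W(x,y,z): return [*(O+RR@[x,y]),z]          # rack -> world
def Rk(p): return RR.T@(np.array(p[:2])-O)       # world -> rack
E
python3 - <<'E'
from h import *
o=[-90,0,90+YAW]
env.goto(W(.068,.206,.20),o)
print(env.move_straight(W(.068,.206,.094),rate=.15,force_limit=8))
print(env.move_straight(W(.068,.010,.094),rate=.08,force_limit=20),Rk(env.read_state()['position']),env.read_state()['force'])
env.move_straight(W(.068,.010,.22),rate=.2)
env.goto([0.50,0.02,0.42],[-90,0,90])
f=env.grab_frame('wrist');im=f['image']
cv2.imwrite('pics/w3.png',cv2.resize(im[0:270,200:360],None,fx=2.2,fy=2.2,interpolation=cv2.INTER_CUBIC))
f=env.grab_frame('side');cv2.imwrite('pics/s3.png',cv2.resize(f['image'][110:310,230:430],None,fx=2.5,fy=2.5))
print(env.read_state()['clock'])
E
python3 -c "
import cv2,numpy as np
a=cv2.imread('pics/w3.png');b=cv2.imread('pics/s3.png')
o=np.zeros((594,800,3),'uint8')
o[:a.shape[0],:a.shape[1]]=a;b=cv2.resize(b,(440,440));o[:440,355:795]=b;cv2.imwrite('pics/c3.png',o)"
```

```text
False
False [0.068  0.0101] [ 0.27   -0.504   0.4294]
11.9583
```

View pics/c3.png

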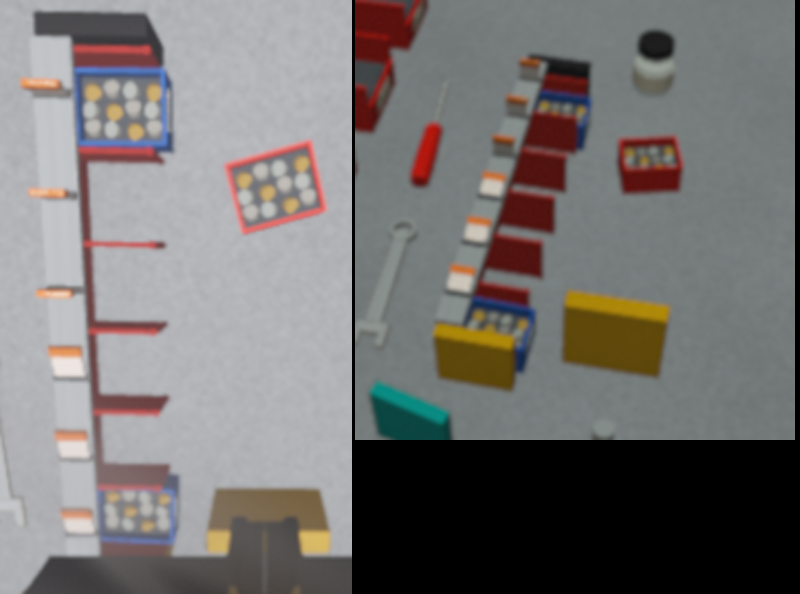

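The tabs nearest yellow (a, b, c) lie flat, at crop rows 362, 445 and 521. The other three still stand at rows 85, 194 and 293, and nothing else has moved. The dividers at rows 328 and 410 bound bay 3. Next I'll push the bin sideways with two fingertips, which also squares it up, and measure again.

```bash
python3 - <<'E'
from h import *
f=env.grab_frame('wrist')
d=np.array([(128,245),(128,328),(130,410)])/2.2+[200,0]
print('divider tops rack y (want -68,0,68):',[Rk(p)[1]*1000 for p in ray(f,d,.06)])
bp=bin_pose(f);bx,by=Rk(bp);print('bin rack',bx,by,bp[2]-YAW)
o=[-90,0,90+YAW]
env.gripper_to(0.38)
env.goto(W(bx,by-.075,.16),o)
env.move_straight(W(bx,by-.075,.018),rate=.15,force_limit=8)
print(env.move_straight(W(bx,-.010,.018),rate=.06,force_limit=30),Rk(env.read_state()['position']),env.read_state()['force'])
env.move_straight(W(bx,-.035,.018),rate=.15)
env.move_straight(W(bx,-.035,.16),rate=.2)
env.goto([0.46,0.13,0.40],[-90,0,90])
f=env.grab_frame('wrist');cv2.imwrite('pics/w4.png',f['image'])
bp=bin_pose(f);print('bin rack',Rk(bp),bp[2]-YAW,bp[3:])
print(env.read_state()['clock'],env.read_state()['opening'])
E
```

```text
divider tops rack y (want -68,0,68): [np.float64(-66.35629845342594), np.float64(-1.8427626567030329), np.float64(66.68474438973867)]
bin rack -0.09143363318664559 -0.11239706123829038 16.014664154052735
False [-0.0915 -0.0101] [ 0.3038 -1.4922 -1.7369]
bin rack [-0.0853  0.0293] 1.1351742553710937 (69.18964385986328, 55.210548400878906)
20.75 0.3757715478081976
```

View pics/w4.png

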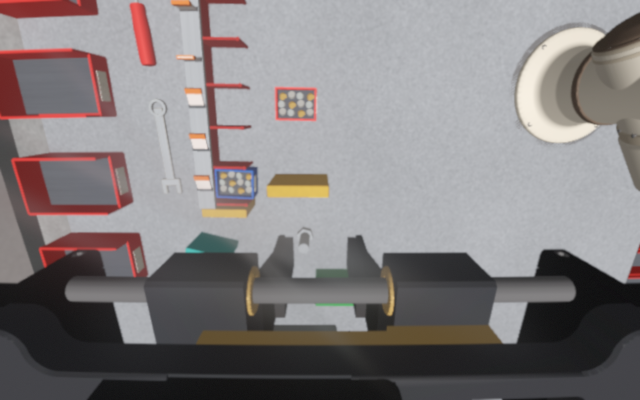

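The bin is now square to the rack at (296,104), in front of bay 3 (dividers at rows 86 and 127), and about 5 mm short of the bay's centre line. Nudge it sideways, then push it up to the mouth and check.

```bash
python3 - <<'E'
from h import *
f=env.grab_frame('wrist')
print('div',[Rk(p)*1000 for p in ray(f,[(228,86.5),(228,127.5),(228,41)],.06)])
o=[-90,0,90+YAW];bx=-.086
env.goto(W(bx,-.04,.16),o)
env.move_straight(W(bx,-.04,.018),rate=.2,force_limit=8)
print(env.move_straight(W(bx,-.0055,.018),rate=.05,force_limit=30))
env.move_straight(W(bx,-.035,.018),rate=.2)
env.move_straight(W(bx,-.035,.17),rate=.25)
env.gripper_to(0.17)
o=[-90,0,YAW]
env.goto(W(bx-.07,.034,.16),o)
print(env.move_straight(W(bx-.07,.034,.018),rate=.2,force_limit=8))
print(env.move_straight(W(-.088,.034,.018),rate=.06,force_limit=30),env.read_state()['force'])
for n in ['wrist','side']:
    f=env.grab_frame(n);cv2.imwrite(f'pics/{n}5.png',f['image'])
    try: bp=bin_pose(f);print(n,'bin rack',Rk(bp),bp[2]-YAW,bp[3:])
    except Exception as e: print(n,e)
print(env.read_state()['clock'],Rk(env.read_state()['position']))
a=cv2.resize(cv2.imread('pics/wrist5.png'),(480,300));b=cv2.resize(cv2.imread('pics/side5.png')[120:280,240:420],(320,284))
c=np.zeros((300,800,3),'uint8');c[:,:480]=a;c[:284,480:]=b;cv2.imwrite('pics/c5.png',c)
E
```

```text
div [array([23.1234,  3.7055]), array([27.5058, 68.5366]), array([ 18.8125, -63.1514])]
False
False
False [-3.8902 -1.7408  1.483 ]
wrist bin rack [-0.0606  0.0336] 90.03330657958985 (30.178646087646484, 18.613906860351562)
side bin rack [ 0.0817 -0.0207] 102.18144271850586 (38.986263275146484, 25.51978302001953)
29.2417 [-0.0876  0.0341]
```

View pics/c5.png

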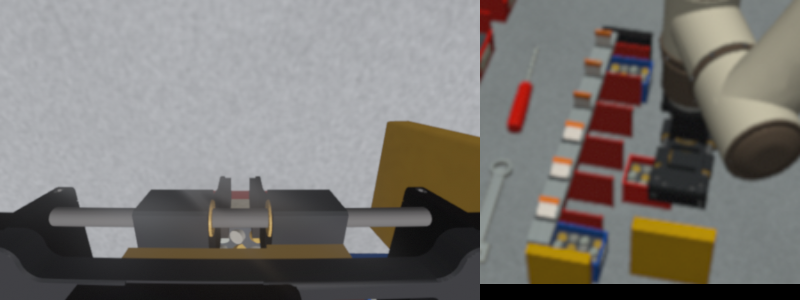

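The bin is square against the fingertips just short of the mouth, but the gripper hides the fit. I'll back off and look from above before inserting.

```bash
python3 - <<'E'
from h import *
env.move_straight(W(-.105,.034,.018),rate=.2)
env.move_straight(W(-.105,.034,.17),rate=.3)
env.goto([0.50,0.16,0.36],[-90,0,90])
f=env.grab_frame('wrist');cv2.imwrite('pics/w6.png',cv2.resize(f['image'][0:220,140:360],None,fx=2.7,fy=2.7,interpolation=cv2.INTER_CUBIC))
bp=bin_pose(f);print('bin rack',Rk(bp),bp[2]-YAW,bp[3:],env.read_state()['clock'])
np.savez('f6.npz',**{k:f[k] for k in('fx','fy','cx','cy','D','position','orientation')})
E
```

```text
bin rack [-0.0423  0.0341] 0.8930935668945312 (69.8944091796875, 53.79439926147461) 31.5083
```

View pics/w6.png

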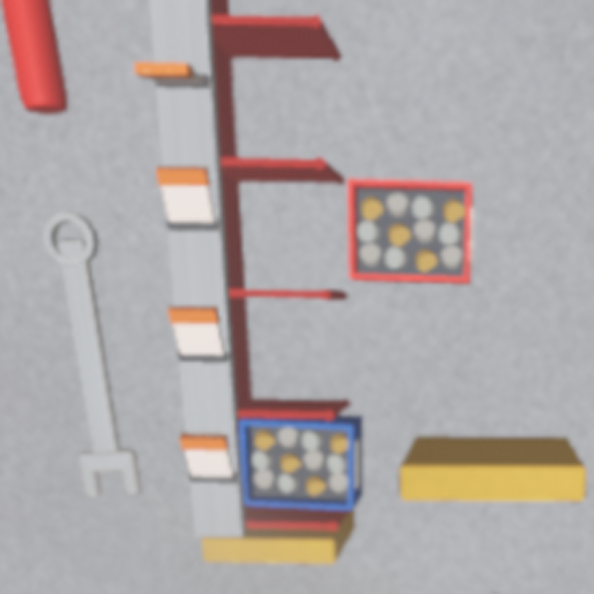

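The bin is at crop (410,232), between dividers at rows 164 and 295, so it is in front of bay 3. I'll compute the divider line positions, correct if needed, and push home.

```bash
python3 - <<'E'
from h import *
f=dict(np.load('f6.npz'))
p=np.array([(270,163),(322,165),(270,293.5),(335,295),(270,22)])/2.7+[140,0]
print(np.array([Rk(q)*1000 for q in ray(f,p,.06)]))
E
```

```text
[[ 30.8717   1.971 ]
 [  2.7734   2.5438]
 [ 34.5704  69.5953]
 [ -2.1087  69.7842]
 [ 27.4071 -65.4336]]
```

```bash
python3 - <<'E'
from h import *
o=[-90,0,YAW]
env.goto(W(-.115,.033,.16),o)
print(env.move_straight(W(-.115,.033,.018),rate=.2,force_limit=8))
env.move_straight(W(-.090,.033,.018),rate=.08)
print(env.move_straight(W(-.068,.036,.018),rate=.04,force_limit=20),env.read_state()['force'])
print(env.move_straight(W(-.030,.036,.018),rate=.05,force_limit=20),env.read_state()['force'])
print(env.move_straight(W(-.008,.036,.018),rate=.025,force_limit=12),env.read_state()['force'],Rk(env.read_state()['position']))
env.dwell(.3)
print(env.read_state()['force'])
env.move_straight(W(-.06,.036,.018),rate=.15)
env.move_straight(W(-.07,.036,.17),rate=.25)
env.goto([0.50,0.16,0.36],[-90,0,90])
f=env.grab_frame('wrist');cv2.imwrite('pics/w7.png',cv2.resize(f['image'][0:220,140:360],None,fx=2.7,fy=2.7,interpolation=cv2.INTER_CUBIC))
bp=bin_pose(f);print('bin rack',Rk(bp),bp[2]-YAW,bp[3:],env.read_state()['clock'])
E
```

```text
False
False [-0.6359 -0.2804  0.4389]
False [-1.13    0.1479  0.0758]
True [ 0.188  -0.704  -0.0078] [-0.0147  0.0353]
[-0.0525 -0.6637  0.1897]
bin rack [0.027  0.0354] 0.7492031860351562 (77.16863250732422, 56.74978256225586) 39.2583
```

View pics/w7.png

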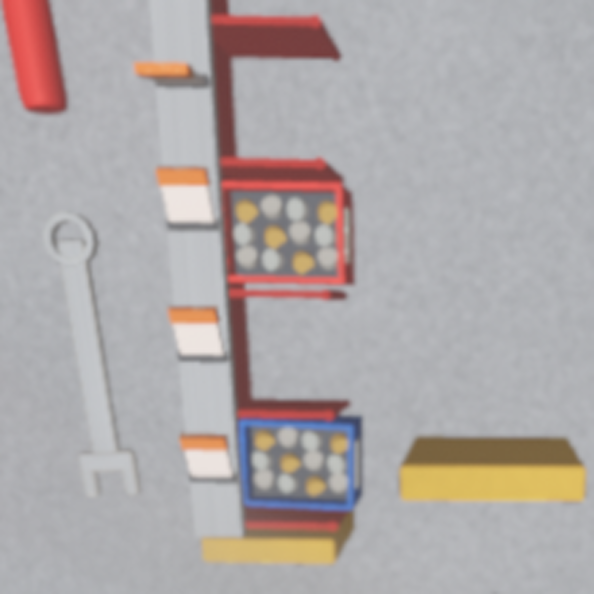

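The bin sits in bay 3 at crop (285,232), tabs a–c are down, tab d still stands, and the blue bin is undisturbed. The rim positions will tell whether it is fully home.

```bash
python3 - <<'E'
from h import *
f=dict(np.load('f6.npz'))
p=np.array([(342,184),(345,282),(224,184),(229,282),(222,232),(226,232)])/2.7+[140,0]
print(np.array([Rk(q)*1000 for q in ray(f,p,.042)]))
f=env.grab_frame('scene');cv2.imwrite('pics/s8.png',f['image'])
s=env.read_state();print(s['clock'],s['position'])
E
```

```text
[[-4.7058  9.5109]
 [-4.9004 62.3199]
 [62.1279 10.5032]
 [62.9553 63.4313]
 [65.0773 36.0552]
 [62.7688 36.0233]]
39.3083 [0.4999 0.1596 0.3588]
```

View pics/s8.png

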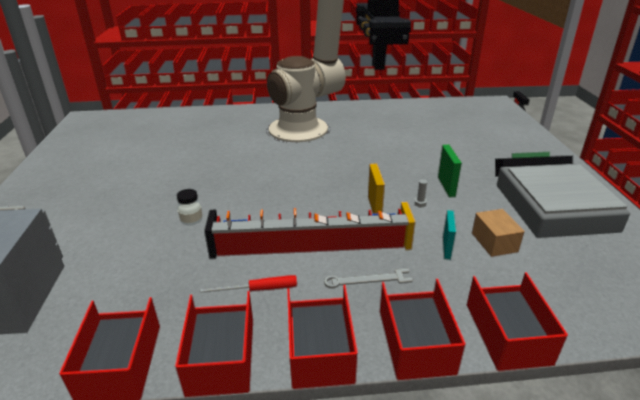

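In the scene picture tabs a–c lie flat at about (322,218), (353,218) and (385,217). The other three stand at (229,215), (262,215) and (295,215). All bystanders are where they started, and the arm is well clear. The bin's near end projects 4.8 mm out of the rack (4 mm expected when home), which fits the 12 N contact stop.

```bash
python3 -c "
from workcell import env
env.close_job()"
```

```text
the job is handed in; nothing more can be done
```

The job is handed in at about 39 s on the robot's clock. The three tabs nearest the yellow end are tipped and the red bin is home in the third bay; no verdict was reported.

- **Tabs:** The yellow end is the rack's +y end. I ignored the larger yellow panel and the green and turquoise ones. With the fingers shut, I swept along the rail and tipped tabs a, b and c. The last pictures show those three lying down and d, e and f standing.
- **Bin:** I pushed it sideways with two fingertips, which squared it to the rack, then in to the back. The push stopped on its 12 N force limit with the fingertip 14.7 mm in front of the rack. That is where I expected it with the bin against the back plate.
- **Final bin position:** Its near end sticks out about 4.8 mm, against 4 mm when fully home. Its centre is about 1 mm from the bay's centre line.
- **Rest of the scene:** No bystander appears to have moved, and the arm finished well above everything.

**Disagreements between checks:**
- The divider positions along the row differed by up to about 3 mm between pictures, so I centred the bin using the closest one.
- The last automatic outline put the bin's centre at 27 mm behind the front. It included the bin's near face and came out 77 mm long instead of 70 mm. The rim edges and the contact point give about 30–31 mm.

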